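Strap down a large pipette and draw its piston out to the grease mark

ROBOT

A 6-joint arm with a two-finger parallel gripper is mounted at the origin on the work surface. World frame = base frame: x ahead of the robot, y to its left, z up, the work surface at z = 0. Lengths are in mm, angles in rad, forces in N, time in s.
With the tool pointing down it reaches from about 300 to 775 mm from the base axis. Payload 14.6 kg.
Tool frame: the origin (TCP) lies on the centre line of the jaws, within the pads' length; the fingertips stand 19 mm ahead of it and the grasp point (between the pads) is the TCP (bot.tip_reach is the distance from the TCP to the fingertips, in mm); y points along the fingers, x is the direction in which the jaws open and shut, and the axes are right-handed (so a half turn about y gives the same grasp; the last joint's range is limited). The gripper opens to 85 mm and grips with 20 to 120 N. Pads are 22 mm wide; open, the fingers measure 114 mm over their backs; the gripper's body (76 mm by 85 mm) begins 54 mm behind the grasp point. The pads swing forward as they close: fully open they stand 13 mm farther back than shut.
Start: joints at [-1.187, 0.3, 1.521, -0, 1.321, -0.067], TCP at [239.619, -495.048, 250.281] pointing down, gripper open.
Joint ranges: [-3.03, 3.03], [-0.79, 2.21], [0.23, 2.52], [-1.04, 4.18], [0, 3.07], [-2.55, 2.55]. Speed limits (rad/s): [2.22, 2.22, 2.57, 3.14, 3.14, 3.14].

INTERFACE

Orientations are given as a unit quaternion [w, x, y, z].
In Python, from rig import bot gives the robot as it stands. Calls block until the motion is done:
- bot.move_to(position, orientation): joint-space move of the TCP to a pose.
- bot.servo_line(position, attitude=None, speed=150, until_force=None): straight line of the TCP; attitude=None keeps the orientation; speed is the mean speed in mm/s. With until_force (N) it stops when the force on the tool has changed by that much, and returns True; else False.
- bot.move_joints(angles): joint-space move.
- bot.move_gripper(opening, grip_force=None): finger opening in mm; grip_force is the grip in N (None keeps the last); returns when the fingers have stopped.
- bot.dwell(seconds).
- bot.ik(position, orientation): joint angles nearest the present ones, or None.
- bot.read_state(): the state.
- bot.read_camera(name): name is "scene" or "top"; returns a dict with "image" (384x512x3 uint8, blue, green, red), "depth" (384x512 float32, mm along the optical axis (not along the pixel's ray), 0 where there is no reading), "fovy" (degrees; the focal length in pixels is half the picture's height over the tangent of half this angle, whatever the lens; pixels are square), "cx", "cy" (the principal point, pixels), "eye" and "attitude" of the camera in the world. Camera axes: x right, y down, z forward; pixel columns grow to the right and rows downward; lengths in mm; the calibration is good to about 2 mm. A picture is of the moment at which its call begins.
A pose or a line that the arm cannot do raises bot.MotionError and nothing moves.
- bot.finish_job(): hands the job in, once; it reports no verdict.
The state is a dict: "clock": time; "joint_positions": joint angles; "qvel": joint speeds; "effort": joint torques, N m; "ee_pos": TCP position; "tool_rot": TCP orientation; "ft_force": force on the tool from outside, world axes, zero at the start; "moment": the same for the moment, N m; "grip_width": finger opening in mm.
Only numpy, scipy, OpenCV 4.12 (cv2) and the standard library are available. Lean on these libraries where they do the work, as an engineer would, in place of code of your own. Each camera call takes 0.05 s, during which the arm holds its last target.

TASK

Get the big pipette in the service cradle ready for greasing: press the cradle's hold-down strap down until its sprung catch snaps over it and keeps it down by itself. Then take the piston by its head and draw it straight out against its spring until the dark ring mark on it has just come clear of the collar's mouth, and finish while still holding it there; the pipette stays strapped in its cradle, and the other things on the bench stay where they are.

Things in the scene. Friction and masses are not known exactly. Their poses are not given: they have to be found in the camera images.
- cradle: fixed service cradle: aluminium plate 184 x 104 mm, 10 mm high, with two black V-blocks in which the pipette lies level. Origin under the plate's centre, on the bench; x = the way the piston is drawn out, y = towards the strap's tab and the catch, z up. Pipette axis: y 0, z 48 mm. The strap's hinge axis is parallel to x, through x 48.5, y -40, z 62.5 mm
- strap (a joint): hinge of the hold-down strap, a steel bar 20 mm wide, 5 mm thick, 132 mm long across the pipette's neck; rad: 0.52 = sprung fully open (tab up), 0 = hard down on its stop. The catch snaps over it near 0.02 and then holds it there, at about 0.02. Pressing the tab takes 2 to 5 N, with jolts up to 9 N as the catch is pushed aside; let go before the catch holds, it springs open
- strap_tab (a point): centre of the top of the strap's ribbed thumb tab, where to press; 113 mm from the hinge axis (the tab runs from 73 to 132 mm). In the cradle's frame x 48.5, y 73, z 65 mm with the strap hard down, about y 57, z 121 mm fully open; it moves on an arc about the hinge axis, so going down it travels outwards (cradle +y) by 16 mm
- catch_nose (a point): nose of the sprung catch, a thin steel hook that comes up through a slot in the strap, 65 to 75 mm from the strap's hinge, to 78 mm above the bench; keep clear of it: the strap pushes it aside and it snaps over by itself
- pipette: loose white and grey 5 ml pipette, tip cone off, level in the cradle: handle 34 mm thick, 140 mm long, then a grey neck 22 mm thick, 45 mm long. Origin on its axis in the mouth of the neck's collar, 48 mm above the bench; x = the way the piston comes out. Pulled by the piston it first slides 2 to 5 mm along x until its shoulder meets the closed strap; unstrapped it slides out
- piston (a joint): how far the piston is drawn out, m: 0 = at rest, stop at 0.046. The dark ring mark round its rod is 5 mm wide; it starts to show at 0.028 and is just wholly out, its rear edge level with the collar's mouth, at 0.033. The spring pulls back with 4 N at 0 and 8.5 N at the mark, and draws the piston home when let go
- piston_head (a point): middle of the piston's head, where to take it: on the axis, 48 mm above the bench, 40 mm out from the collar's mouth at rest; a white round head 16 mm thick, 26 mm long (14 mm outwards of this point, 12 mm inwards) on a steel rod 12 mm thick. Nothing but bench under it. x = the way to pull
- tip_cone: bystander: the grey tip cone taken off the pipette, 115 mm long, 25 mm thick at its wide end, lying beside the cradle. Origin under its middle
- grease_pot: bystander: small white jar, 38 mm across, 32 mm high, standing beside the cradle. Origin under its middle
- spanner: bystander: steel wrench 130 mm long, lying flat. Origin under its middle
- driver: bystander: screwdriver 170 mm long with a black handle, lying. Origin under its middle
- pipette_small: bystander: small single-channel pipette, about 205 mm long and 30 mm high, lying. Origin under its handle
- pipette_multi: bystander: eight-channel pipette, about 220 mm long with an 80 mm wide white foot, lying. Origin under its handle
- wash_bottle: bystander: white bottle 56 mm across, 120 mm high, standing. Origin under its middle
- paper_cup: bystander: white paper cup 72 mm across, 85 mm high, standing. Origin under its middle

How it is judged:
By the outcome, as a careful person would: the job done as asked, in the order asked, and still so for the second after the job is handed in, while the arm keeps its last pose, push and grip.
It also fails if it takes over 43 s, if anything falls off the work surface, if the arm or the gripper's body presses on something with over 40 N, if the wrist force passes 120 N, or if a joint passes its speed limit or range.

## Working session

There is one attempt and no reset: what is moved stays moved. The work goes in short steps, each a Python script; the robot and the scene stay as the last script left them, time stands still between calls to the robot, and variables do not carry over. Pictures are saved under pics/ and viewed, and the job is handed in when it is done.

```bash
ls; mkdir -p pics; cat > h.py <<'E'
import numpy as np,cv2
from rig import bot
from scipy.spatial.transform import Rotation as R
def rot(q): return R.from_quat([q[1],q[2],q[3],q[0]]).as_matrix()
def quat(M):
    q=R.from_matrix(M).as_quat(); return [q[3],q[0],q[1],q[2]]
def world(c,u,v,d=None):
    f=192/np.tan(np.radians(c['fovy'])/2)
    if d is None: d=c['depth'][int(round(v)),int(round(u))]
    p=np.array([(u-c['cx'])/f*d,(v-c['cy'])/f*d,d])
    return rot(c['attitude'])@p+np.array(c['eye'])
def cloud(c):
    f=192/np.tan(np.radians(c['fovy'])/2)
    v,u=np.mgrid[:384,:512]; d=c['depth']
    P=np.stack([(u-c['cx'])/f*d,(v-c['cy'])/f*d,d],-1)
    return P@rot(c['attitude']).T+np.array(c['eye'])
def proj(c,P):
    f=192/np.tan(np.radians(c['fovy'])/2)
    p=rot(c['attitude']).T@(np.array(P)-np.array(c['eye']))
    return p[0]/p[2]*f+c['cx'],p[1]/p[2]*f+c['cy']
E
python3 - <<'E'
from h import *
import pickle
for n in('scene','top'):
    c=bot.read_camera(n); pickle.dump(c,open(n+'0.pkl','wb'))
    cv2.imwrite(f'pics/{n}0.png',cv2.resize(c['image'],(800,600),interpolation=cv2.INTER_CUBIC))
    print(n,c['eye'],c['attitude'],c['fovy'],c['cx'],c['cy'],(c['depth']==0).mean())
print(bot.read_state(),bot.tip_reach)
E
```

```text
pics
scene [1361.79333275 -181.57978232  607.86473865] [-0.37753396  0.70548609  0.52779815 -0.28493263] 55.658986191276114 259.5384863123 200.24177473968223 0.0038859049479166665
top [ 398.87599257   14.77648745 1153.18653079] [ 0.06075568 -0.69799375  0.71171975 -0.05068001] 50.29374504261946 258.757202004995 193.75544255262224 0.003972371419270833
{'clock': 0.1, 'joint_positions': array([-1.18656893e+00,  3.00413513e-01,  1.52151211e+00,  1.01897933e-05,
        1.32070583e+00, -6.65802907e-02]), 'qvel': array([-0.00091132, -0.00201461, -0.0037503 , -0.00081401,  0.00204824,
       -0.0009648 ]), 'effort': array([ 6.46977987e-04, -5.44377100e+01, -3.62370980e+01, -8.90990032e-05,
        3.05627720e-03,  5.59987018e-05]), 'ee_pos': array([ 239.56940017, -494.87325053,  249.78207184]), 'tool_rot': array([ 0.5993196 , -0.59888323,  0.37589812, -0.37530721]), 'ft_force': array([0.04469136, 0.76531834, 0.31790826]), 'moment': array([-0.00482789,  0.03637889,  0.05846366]), 'grip_width': 85.72858388205947} 19.0
```

View pics/scene0.png

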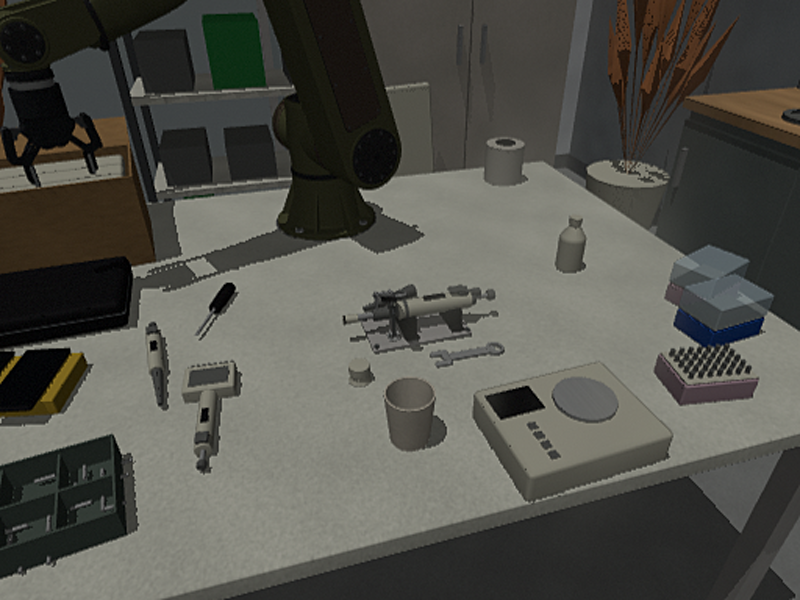

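View pics/top0.png

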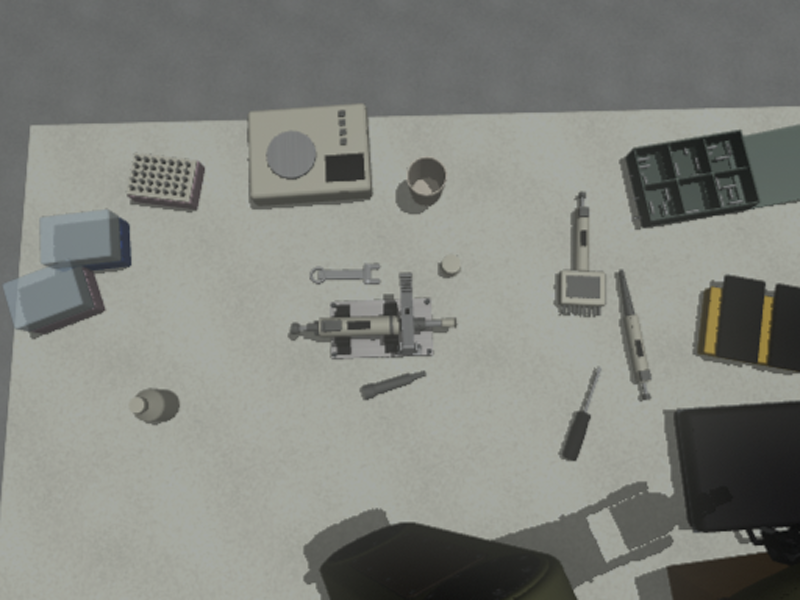

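The top view shows the cradle around (382,328) of the 800-px picture. The piston points right (about world −y), and the strap tab points up (about world +x) at (406,275). I'll enlarge and measure.

```bash
python3 - <<'E'
from h import *
import pickle
c=pickle.load(open('top0.pkl','rb'))
im=c['image'][160:260,180:300]; cv2.imwrite('pics/topc.png',cv2.resize(im,(720,600),interpolation=cv2.INTER_CUBIC))
s=pickle.load(open('scene0.pkl','rb'))
im=s['image'][175:235,210:330]; cv2.imwrite('pics/scenec.png',cv2.resize(im,(800,400),interpolation=cv2.INTER_CUBIC))
P=cloud(c)
print(world(c,245,210),world(c,290,206,None),world(c,260,178))
z=P[...,2]
np.set_printoptions(linewidth=250)
print(z[170:245:2,186:300:3].astype(int))
E
```

```text
[529.55710475  66.67716587  59.08190753] [538.95813202 -55.19683463  51.2163441 ] [603.46159851  24.04927729 124.57117439]
[[-1  1  0 ... 33 34  1]
 [-5  2 -1 ... 30  0 -4]
 [ 3  5  1 ... 22  2 -3]
 ...
 [ 0  0  0 ... -2  1  0]
 [-2  0  2 ...  1  1 -2]
 [-3  0  0 ...  1 -1 -4]]
```

View pics/topc.png

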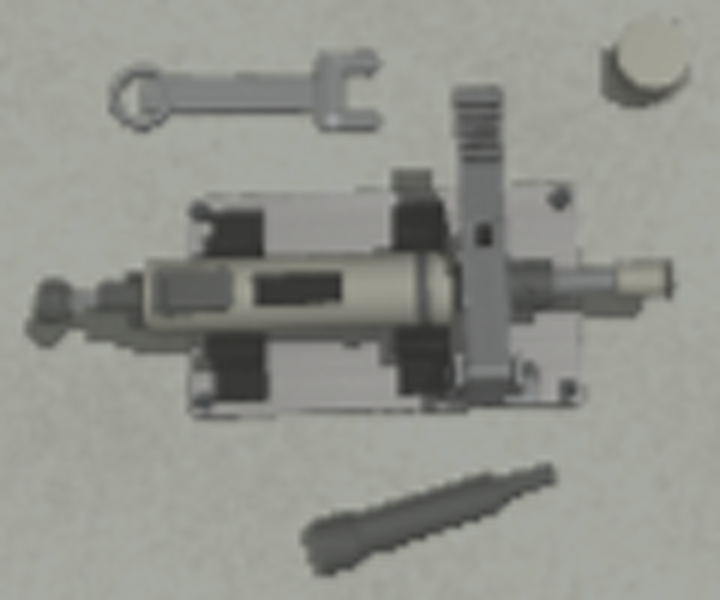

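View pics/scenec.png

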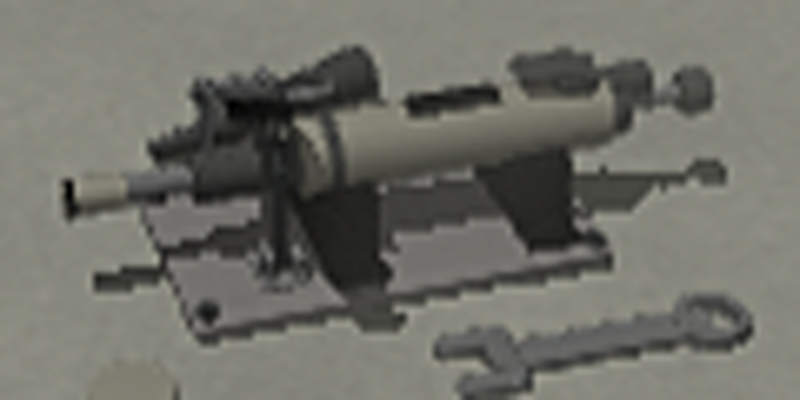

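```bash
cat >> h.py <<'E'
def rayz(c,u,v,z):
    a=world(c,u,v,1000.); e=np.array(c['eye']); t=(z-e[2])/(a[2]-e[2]); return e+t*(a-e)
E
python3 - <<'E'
from h import *
import pickle
np.set_printoptions(precision=1,suppress=True)
c=pickle.load(open('top0.pkl','rb'))
q=lambda x,y,z: rayz(c,180+(x+.5)/6-.5,160+(y+.5)/6-.5,z)
TL,TR,BR,BL=[q(*p,10) for p in((190,192),(578,182),(580,404),(190,415))]
print(TL,TR,BR,BL,(TL+TR+BR+BL)/4)
for n,p in dict(headtip=(672,279,48),headin=(615,275,48),collar=(553,284,48),hb=(145,294,48),shoulder=(452,288,48),tabend=(478,87,130),tabtopL=(453,88,130),tabtopR=(502,88,130),strapL=(458,380,66),strapR=(508,380,66)).items(): print(n,q(*p))
d=TR-TL+BR-BL; print('plate yaw',np.degrees(np.arctan2(d[1],d[0])),np.linalg.norm(TR-TL),np.linalg.norm(TL-BL))
# depth edges: axis ridge of pipette per column
P=cloud(c)
s=pickle.load(open('scene0.pkl','rb'));S=cloud(s)
m=(S[...,2]>30)&(abs(S[...,0]-545)<80)&(S[...,1]>-90)&(S[...,1]<190)
print(m.sum())
h=(S[...,2]>38)&(abs(S[...,0]-545)<30)&(S[...,1]>-70)&(S[...,1]<-35); print('scene head',S[h].min(0),S[h].max(0),np.median(S[h],0))
h=(P[...,2]>38)&(abs(P[...,0]-545)<30)&(P[...,1]>-70)&(P[...,1]<-35); print('top head',P[h].min(0),P[h].max(0),np.median(P[h],0))
E
```

```text
[589.9 164.2  10. ] [590.9 -19.4  10. ] [486.1 -17.7  10. ] [484.5 164.2  10. ] [537.9  72.8  10. ]
headtip [539.1 -59.7  48. ]
headin [541.4 -33.9  48. ]
collar [537.9  -5.7  48. ]
hb [537.  179.7  48. ]
shoulder [537.   40.1  48. ]
tabend [612.6  25.7 130. ]
tabtopL [612.4  36.4 130. ]
tabtopR [612.   15.5 130. ]
strapL [493.6  37.7  66. ]
strapR [493.1  15.5  66. ]
plate yaw -89.59886401590772 183.51444067211204 105.39465329676412
1120
scene head [537.  -59.6  42.2] [551.8 -35.   58.3] [547.2 -47.7  53.3]
top head [531.7 -58.   47. ] [547.4 -35.9  59.1] [538.7 -47.   54.7]
```

```bash
cat >> h.py <<'E'
yaw=np.radians(-89.55); C0=np.array([538.,73.,0.])
Rc=np.array([[np.cos(yaw),-np.sin(yaw),0],[np.sin(yaw),np.cos(yaw),0],[0,0,1]])
def cr(x,y,z): return C0+Rc@np.array([x,y,z],float)
def ori(sgn=1):
    y=np.array([0,0,-1.]); x=sgn*Rc[:,1]; return quat(np.stack([x,y,np.cross(x,y)],1))
E
python3 - <<'E'
from h import *
np.set_printoptions(precision=2,suppress=True)
print(rot(bot.read_state()['tool_rot']))
for s in(1,-1):
    o=ori(s)
    for p in(cr(48.5,54,180),cr(48.5,68,60+19),cr(119,0,110),cr(119,0,48),cr(165,0,48)): print(s,p,bot.ik(p,o))
E
```

```text
[[ 0.44 -0.    0.9 ]
 [-0.9   0.    0.44]
 [-0.   -1.    0.  ]]
1 [592.38  24.93 180.  ] [-0.02  0.46  1.47 -0.    1.21 -0.03]
1 [606.38  25.04  79.  ] [-0.02  0.61  1.5  -0.    1.03 -0.03]
1 [538.93 -46.   110.  ] [-0.15  0.44  1.68 -0.    1.02 -0.16]
1 [538.93 -46.    48.  ] [-0.15  0.54  1.71 -0.    0.89 -0.16]
1 [539.3  -91.99  48.  ] [-0.24  0.55  1.69 -0.    0.9  -0.24]
-1 [592.38  24.93 180.  ] None
-1 [606.38  25.04  79.  ] None
-1 [538.93 -46.   110.  ] None
-1 [538.93 -46.    48.  ] None
-1 [539.3  -91.99  48.  ] None
```

```bash
python3 - <<'E'
from h import *
np.set_printoptions(precision=2,suppress=True)
o=ori(1)
bot.move_gripper(0,30)
bot.move_to(cr(48.5,54,175),o)
f0=bot.read_state()['ft_force'];print(bot.read_state()['ee_pos'],f0,bot.read_state()['grip_width'])
def st(t):
    s=bot.read_state();print(t,round(s['clock'],2),s['ee_pos'],s['ft_force']-f0)
print(bot.servo_line(cr(48.5,54,142),speed=80,until_force=12)); st('contact')
print(bot.servo_line(cr(48.5,63,120),speed=50,until_force=14)); st('1')
print(bot.servo_line(cr(48.5,68,100),speed=50,until_force=14)); st('2')
print(bot.servo_line(cr(48.5,69,90),speed=25,until_force=14)); st('3')
c=bot.read_camera('top'); cv2.imwrite('pics/press_t.png',cv2.resize(c['image'][140:260,180:340],(800,600),interpolation=cv2.INTER_CUBIC))
c=bot.read_camera('scene'); cv2.imwrite('pics/press_s.png',cv2.resize(c['image'][130:250,200:360],(800,600),interpolation=cv2.INTER_CUBIC))
E
```

```text
[592.44  24.09 175.15] [-0.71 -0.39  0.36] -0.1601398491998555
False
contact 3.68 [592.29  24.9  141.73] [ 0.6  -0.68  0.18]
False
1 4.31 [601.23  24.99 119.79] [-0.49 -0.38  0.23]
False
2 4.87 [606.47  25.04  99.49] [ 0.92 -0.06  1.83]
False
3 5.42 [607.16  25.02  89.66] [0.58 0.67 0.3 ]
```

View pics/press_s.png

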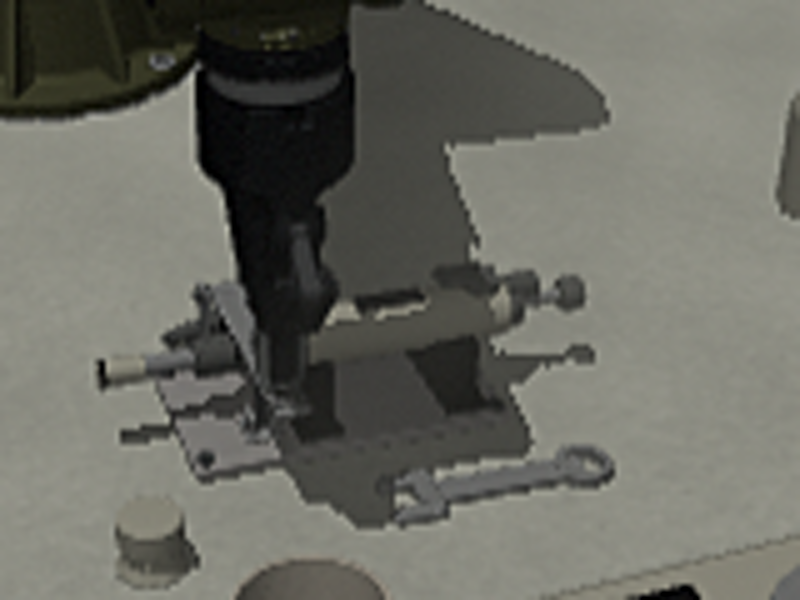

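View pics/press_t.png

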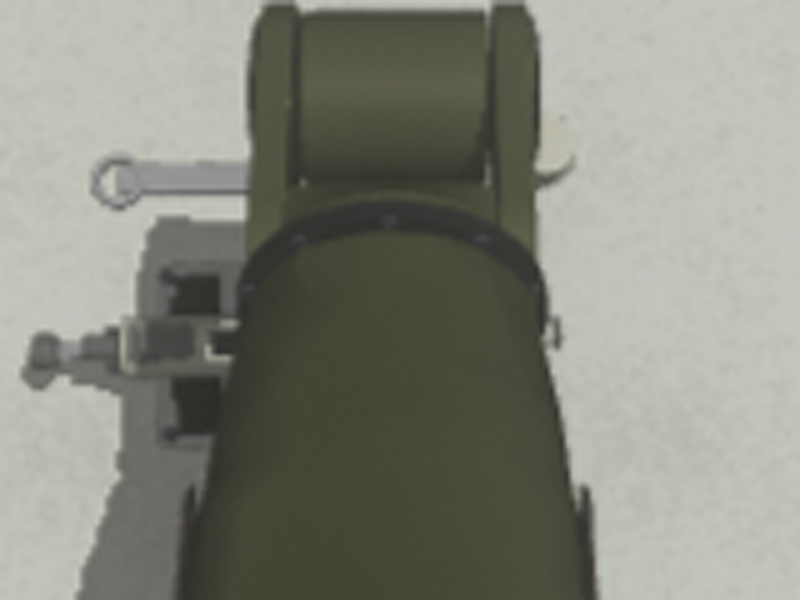

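```bash
python3 - <<'E'
from h import *
np.set_printoptions(precision=2,suppress=True)
for i in range(5):
    bot.dwell(.05); s=bot.read_state(); print(s['ft_force'],s['effort'])
E
```

```text
[ 0.25 -0.76 -0.73] [ -0.   -65.83 -31.47  -0.     0.    -0.  ]
[-0.35  0.44  1.19] [ -0.   -65.86 -31.49  -0.     0.     0.  ]
[ 0.23  0.41 -0.01] [ -0.   -65.89 -31.51  -0.     0.     0.  ]
[0.18 1.31 0.29] [ -0.   -65.92 -31.52  -0.     0.     0.  ]
[ 0.27  0.78 -0.35] [ -0.   -65.94 -31.53  -0.     0.     0.  ]
```

```bash
python3 - <<'E'
from h import *
np.set_printoptions(precision=1,suppress=True)
c=bot.read_camera('scene')
im=cv2.resize(c['image'][170:230,200:280],(800,600),interpolation=cv2.INTER_CUBIC)
for th,col in((0.02,(0,255,0)),(0.52,(0,0,255)),(.1,(255,0,0))):
    pts=[]
    for x,r in((38.5,0),(38.5,132),(58.5,132),(58.5,0)):
        u,v=proj(c,cr(x,-40+r*np.cos(th)-2.5*np.sin(th),62.5+r*np.sin(th)+2.5*np.cos(th)))
        pts.append([(u-200+.5)*10,(v-170+.5)*10])
    cv2.polylines(im,[np.int32(pts)],True,col,1)
u,v=proj(c,bot.read_state()['ee_pos']-np.array([0,0,19])); cv2.circle(im,(int((u-199.5)*10),int((v-169.5)*10)),5,(0,255,255),-1)
cv2.imwrite('pics/press_s2.png',im)
E
```

```text
(no output)
```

View pics/press_s2.png

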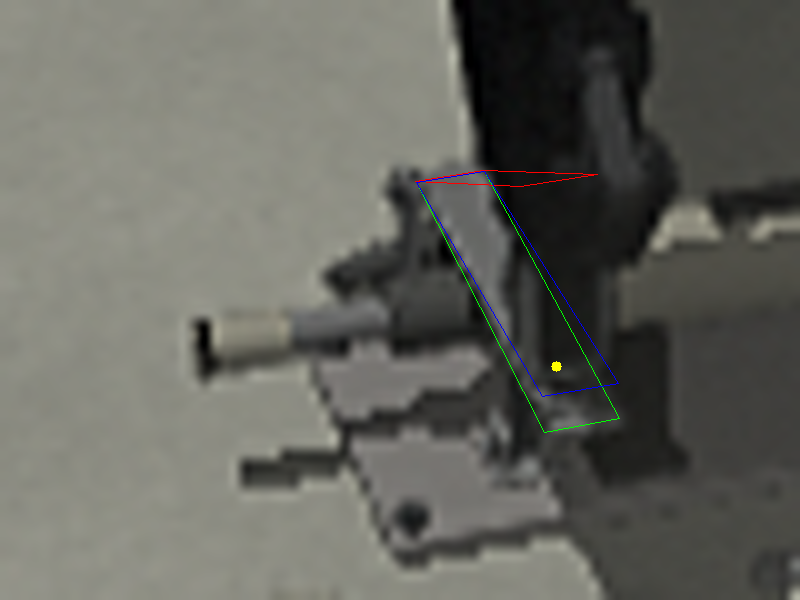

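The strap already lies along the "shut" (green) outline with no force on the tool, so it has probably latched. I'll press gently to confirm, then lift and look.

```bash
python3 - <<'E'
from h import *
np.set_printoptions(precision=2,suppress=True)
def st(t):
    s=bot.read_state();print(t,round(s['clock'],2),s['ee_pos'],s['ft_force'])
print(bot.servo_line(cr(48.5,70,79),speed=20,until_force=10)); st('p')
bot.servo_line(cr(48.5,68,130),speed=120);bot.servo_line(cr(135,0,150),speed=250); st('up')
bot.move_gripper(45,50); st('g')
for n in('scene','top'):
    c=bot.read_camera(n)
    im=c['image'][170:230,200:280] if n=='scene' else c['image'][165:240,210:310]
    im=cv2.resize(im,(800,600),interpolation=cv2.INTER_CUBIC)
    cv2.imwrite(f'pics/lat_{n}.png',im)
E
```

```text
True
p 6.22 [608.03  25.04  83.94] [-3.29 -0.56  8.45]
up 7.37 [538.96 -62.09 149.54] [-0.11  0.57 -0.46]
g 7.87 [539.14 -61.8  149.9 ] [-0.62 -0.26  1.45]
```

View pics/lat_scene.png

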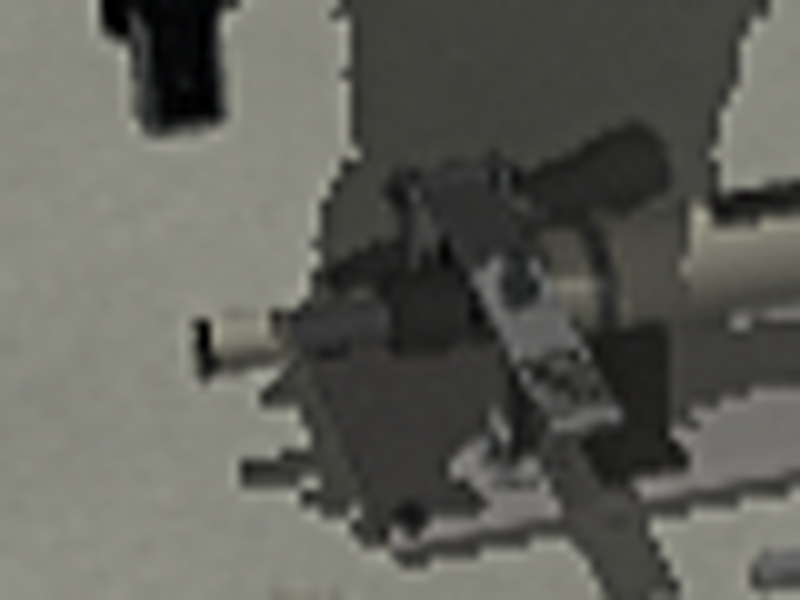

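View pics/lat_top.png

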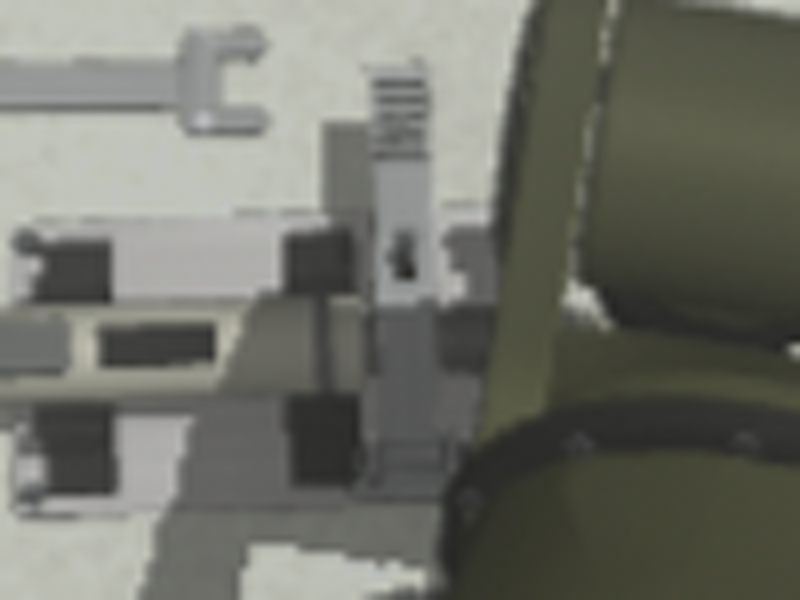

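The strap now stays shut with the tool away: the hook shows through the slot at (405,250) in the top crop. Next I'll take the head.

```bash
python3 - <<'E'
from h import *
np.set_printoptions(precision=2,suppress=True)
def f():
    a=[]
    for i in range(8): bot.dwell(.02); a.append(bot.read_state()['ft_force'])
    return np.mean(a,0)
bot.servo_line(cr(119.5,0,110),speed=150)
f0=f()
print(bot.servo_line(cr(119.5,0,48),speed=80,until_force=10))
bot.move_gripper(0,50)
s=bot.read_state();print(s['clock'],s['ee_pos'],s['grip_width'],f()-f0,f0)
c=bot.read_camera('scene')
cv2.imwrite('pics/grip.png',cv2.resize(c['image'][170:230,190:270],(800,600),interpolation=cv2.INTER_CUBIC))
E
```

```text
False
9.8333 [539.16 -46.53  48.31] 14.406411955472366 [ 1.4  -0.55  1.43] [ 0.03 -0.14  0.15]
```

View pics/grip.png

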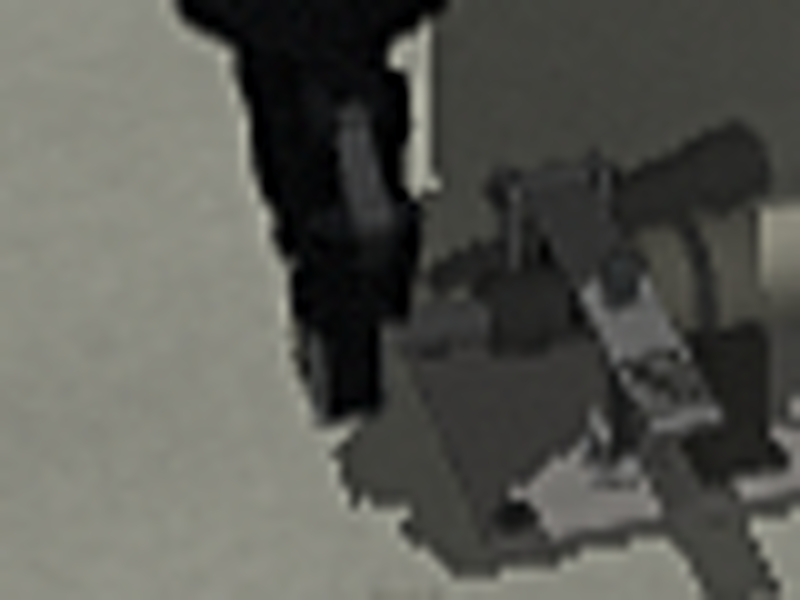

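```bash
python3 - <<'E'
from h import *
np.set_printoptions(precision=2,suppress=True)
def f():
    a=[]
    for i in range(10): bot.dwell(.02); a.append(bot.read_state()['ft_force'])
    return np.mean(a,0)
p0=bot.read_state()['ee_pos']
for d in range(1,13):
    bot.servo_line(cr(119.5+d,0,48),speed=20)
    s=bot.read_state(); print(d,round(s['clock'],2),round(p0[1]-s['ee_pos'][1],2),f(),round(s['grip_width'],2))
c=bot.read_camera('scene')
cv2.imwrite('pics/pull1.png',cv2.resize(c['image'][170:230,190:270],(800,600),interpolation=cv2.INTER_CUBIC))
E
```

```text
1 10.27 0.81 [1.89 2.4  1.12] 14.6
2 10.68 1.97 [1.87 2.3  0.36] 14.27
3 11.1 3.04 [1.66 1.75 0.56] 14.09
4 11.52 4.03 [1.58 1.83 0.37] 14.61
5 11.93 4.87 [1.38 3.97 0.77] 14.39
6 12.35 5.97 [1.68 3.85 0.53] 14.63
7 12.77 6.96 [1.54 4.22 0.58] 14.48
8 13.18 7.96 [1.73 3.97 0.48] 14.83
9 13.6 8.96 [1.64 3.86 0.21] 14.2
10 14.02 9.95 [1.92 4.45 0.4 ] 14.54
11 14.43 10.94 [1.55 4.45 0.17] 14.12
12 14.85 11.94 [ 1.21  4.58 -0.2 ] 14.63
```

View pics/pull1.png

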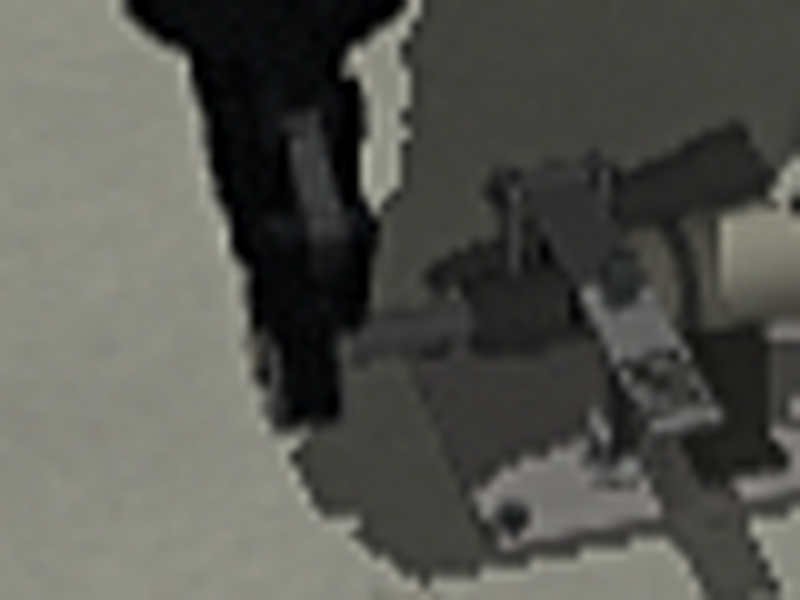

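```bash
cat > fin.py <<'E'
from h import *
import sys
np.set_printoptions(precision=2,suppress=True)
def f(n=15):
    a=[]
    for i in range(n): bot.dwell(.02); a.append(bot.read_state()['ft_force'])
    return np.mean(a,0)
for d in map(float,sys.argv[2:]):
    bot.servo_line(cr(119.5+d,0,48),speed=30)
    F=f(); s=bot.read_state(); print(d,round(s['clock'],2),round(-46.53-s['ee_pos'][1],2),F,round(s['grip_width'],2))
import pickle
c=bot.read_camera('scene');t=bot.read_camera('top'); pickle.dump((c,t),open(sys.argv[1]+'.pkl','wb'))
cv2.imwrite(f'pics/{sys.argv[1]}.png',cv2.resize(c['image'][185:215,200:240],(800,600),interpolation=cv2.INTER_CUBIC))
cv2.imwrite(f'pics/{sys.argv[1]}t.png',cv2.resize(t['image'][175:235,220:300],(800,600),interpolation=cv2.INTER_CUBIC))
E
python3 fin.py pull2 16 20 24 28 32 35 38
```

```text
16.0 15.6 15.86 [ 1.52  5.02 -0.03] 13.86
20.0 16.13 19.81 [ 1.67  5.72 -0.01] 14.16
24.0 16.67 23.76 [ 1.53  6.23 -0.19] 14.41
28.0 17.2 27.69 [ 1.62  6.71 -0.23] 14.23
32.0 17.73 31.64 [ 1.96  7.03 -0.24] 14.08
35.0 18.23 34.59 [ 1.69  7.53 -0.08] 14.53
38.0 18.73 37.54 [ 2.08  8.05 -0.14] 14.35
```

View pics/pull2.png

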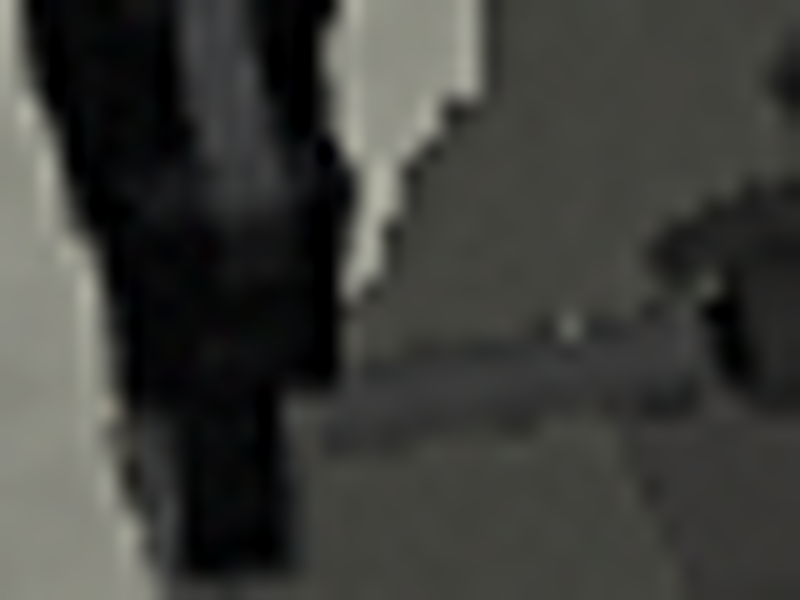

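View pics/pull2t.png

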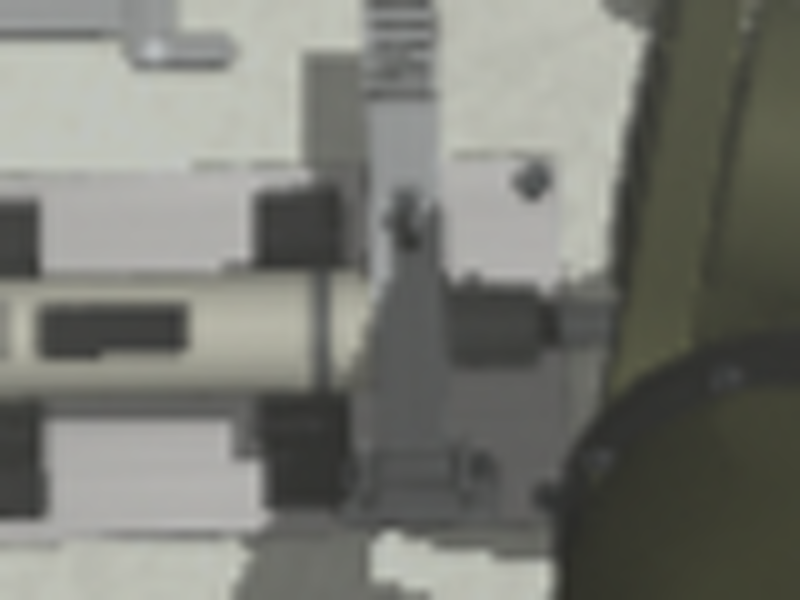

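```bash
python3 - <<'E'
from h import *
import pickle
np.set_printoptions(precision=1,suppress=True,linewidth=200)
D=np.array([[4.87,3.97],[5.97,3.85],[6.96,4.22],[7.96,3.97],[8.96,3.86],[9.95,4.45],[10.94,4.45],[11.94,4.58],[15.86,5.02],[19.81,5.72],[23.76,6.23],[27.69,6.71],[31.64,7.03],[34.59,7.53],[37.54,8.05]])
p=np.polyfit(D[:,0],D[:,1],1); print('slope',p, 'at 4.45',np.polyval(p,4.45),'at end',np.polyval(p,37.54))
c,t=pickle.load(open('pull2.pkl','rb'))
# rod axis profiles in world y at z=48 axis
def prof(cam,z,dx):
    g=cam['image'].mean(2).astype(np.float32)
    ys=np.arange(10,-72,-1.5); out=[]
    for y in ys:
        u,v=proj(cam,[538.9+dx,y,z]); out.append(cv2.getRectSubPix(g,(1,1),(float(u),float(v)))[0,0])
    return np.c_[ys,np.array(out)]
A=prof(t,54,0);B=prof(c,51,5);E=prof(c,48,6)
for a,b,e in zip(A,B,E): print(a,b[1],e[1])
E
```

```text
slope [0.1 3.1] at 4.45 3.657104017525216 at end 7.935282435290148
[10.  67.5] 38.557411193847656 37.080692291259766
[ 8.5 67.5] 36.795982360839844 36.46126174926758
[ 7.  67.5] 36.463905334472656 36.44999313354492
[ 5.5 67.2] 37.994895935058594 37.31847381591797
[ 4. 67.] 37.589054107666016 37.39038848876953
[ 2.5 67. ] 35.627166748046875 36.337318420410156
[ 1.  66.9] 36.21277618408203 36.175559997558594
[-0.5 66.6] 37.964271545410156 37.04209518432617
[-2.  66.7] 38.6573600769043 37.10221862792969
[-3.5 67. ] 38.8554573059082 36.771732330322266
[-5.  66.9] 38.895389556884766 37.03706359863281
[-6.5 66.4] 39.04241943359375 37.466617584228516
[-8.  63.9] 29.591659545898438 28.24184226989746
[-9.5 60.3] 19.32256507873535 15.945462226867676
[-11.   54.5] 9.129594802856445 11.626228332519531
[-12.5  53.2] 5.816579818725586 9.49347972869873
[-14.   56.4] 24.294599533081055 29.575885772705078
[-15.5  65.3] 41.89727783203125 47.68231201171875
[-17.   76.5] 55.96318054199219 49.07520294189453
[-18.5  79.7] 61.519039154052734 48.942752838134766
[-20.   81.8] 59.51304244995117 50.10100173950
[... 1004 characters left out ...]
25
[-51.5  69.4] 58.93077087402344 54.30781173706055
[-53.  66.] 58.33172607421875 53.451847076416016
[-54.5  64.1] 57.51014709472656 52.31465148925781
[-56.   63.3] 56.696800231933594 52.50123977661133
[-57.5  63.1] 56.6920051574707 52.342445373535156
[-59.   62.6] 57.55101013183594 51.90520477294922
[-60.5  62.1] 58.30842590332031 51.76994323730469
[-62.   61.9] 58.98435592651367 53.47100830078125
[-63.5  61.6] 58.927978515625 53.89823913574219
[-65.  61.] 58.40665054321289 52.45479202270508
[-66.5  60.5] 59.391212463378906 52.11909866333008
[-68.   60.1] 61.31403350830078 52.1485481262207
[-69.5  59.5] 63.453948974609375 57.106727600097656
[-71.   58.6] 65.17618560791016 63.71671676635742
```

```bash
python3 fin.py pull3 39.3; cat > pr.py <<'E'
from h import *
import pickle,sys
R_={}
for n in sys.argv[1:]:
    c,t=pickle.load(open(n+'.pkl','rb')); g=c['image'].mean(2).astype(np.float32); gt=t['image'].mean(2).astype(np.float32)
    R_[n]=[]
    for y in np.arange(-4,-24,-1.):
        a=[]
        for dx,z in((6,46),(6,48),(5,51),(4,52)):
            u,v=proj(c,[538.9+dx,y,z]); a.append(cv2.getRectSubPix(g,(1,1),(float(u),float(v)))[0,0])
        b=[]
        for dx in(-3,0,3):
            u,v=proj(t,[538.9+dx,y,53]); b.append(cv2.getRectSubPix(gt,(1,1),(float(u),float(v)))[0,0])
        R_[n].append((y,np.mean(a),np.mean(b)))
    u,v=proj(c,[545,-12,48]); print(n); print(c['image'].mean(2).astype(int)[int(v)-2:int(v)+4,int(u)-8:int(u)+8])
for k in zip(*R_.values()): print(' '.join(f'{x[0]:.0f} s{x[1]:.1f} t{x[2]:.1f} |' for x in k))
E
python3 pr.py pull2 pull3
```

```text
39.3 19.33 38.79 [ 2.1   7.97 -0.31] 14.53
pull2
[[76 61 61 66 42 53 60 10  0 29 37 37 38 35 39 38]
 [94 49 46 52 55 56 61 32  4 27 39 39 38 35 38 34]
 [53 57 56 57 57 60 64 37  1 16 38 37 38 36 37 36]
 [59 57 58 57 55 56 52 47 10 13 37 36 34 33 32 32]
 [53 53 50 50 43 43 36 52 38 26 31 29 33 32 30 27]
 [53 56 46 48 34 35 39 57 59 45 37 36 44 42 40 41]]
pull3
[[75 60 61 66 44 54 51  3 23 33 37 38 37 37 38 36]
 [94 51 49 48 54 58 62  4 11 45 38 38 39 34 37 34]
 [52 55 55 57 57 61 65  6  3 49 38 38 36 35 37 38]
 [58 58 58 56 55 57 56 20  9 35 36 34 34 33 32 31]
 [53 54 50 49 44 44 37 44 37 25 31 29 33 30 29 30]
 [53 56 46 47 35 34 40 58 60 45 36 35 43 41 40 40]]
-4 s37.8 t66.3 | -4 s36.9 t66.5 |
-5 s37.8 t66.3 | -5 s36.9 t66.4 |
-6 s38.0 t66.3 | -6 s37.0 t66.3 |
-7 s36.0 t65.3 | -7 s38.1 t66.9 |
-8 s29.4 t63.9 | -8 s39.5 t67.9 |
-9 s22.8 t62.5 | -9 s40.8 t68.9 |
-10 s16.5 t59.8 | -10 s34.2 t66.4 |
-11 s12.8 t57.1 | -11 s23.4 t63.7 |
-12 s10.0 t55.5 | -12 s13.3 t61.1 |
-13 s18.0 t57.2 | -13 s12.0 t58.5 |
-14 s29.7 t59.0 | -14 s14.1 t55.9 |
-15 s41.2 t63.5 | -15 s18.3 t58.9 |
-16 s47.9 t70.2 | -16 s32.2 t66.7 |
-17 s51.9 t76.8 | -17 s45.8 t74.4 |
-18 s53.4 t79.5 | -18 s54.7 t78.2 |
-19 s52.7 t81.3 | -19 s54.4 t81.1 |
-20 s52.7 t82.9 | -20 s54.1 t83.7 |
-21 s53.0 t83.1 | -21 s54.0 t83.5 |
-22 s52.3 t83.3 | -22 s52.9 t83.2 |
-23 s51.5 t83.5 | -23 s51.7 t83.2 |
```

View pics/pull3.png

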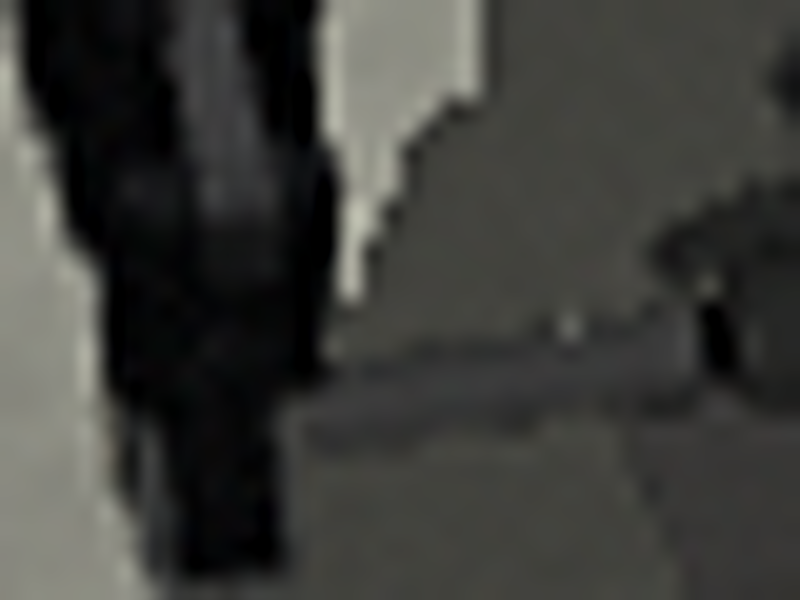

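The ring now shows as a dark band at (715,335) with a lighter sliver of rod between it and the collar. It is just clear, by about 1 mm. One last look at the whole scene before handing in.

```bash
python3 - <<'E'
from h import *
bot.dwell(.5); s=bot.read_state(); print(s['clock'],s['ee_pos'],s['ft_force'],s['grip_width'])
c=bot.read_camera('scene'); cv2.imwrite('pics/final.png',cv2.resize(c['image'][130:270,80:360],(800,400),interpolation=cv2.INTER_CUBIC))
E
```

```text
19.9333 [539.13642276 -85.3290082   47.84983835] [ 3.25143382  7.95338733 -0.43461665] 14.635909942625746
```

View pics/final.png

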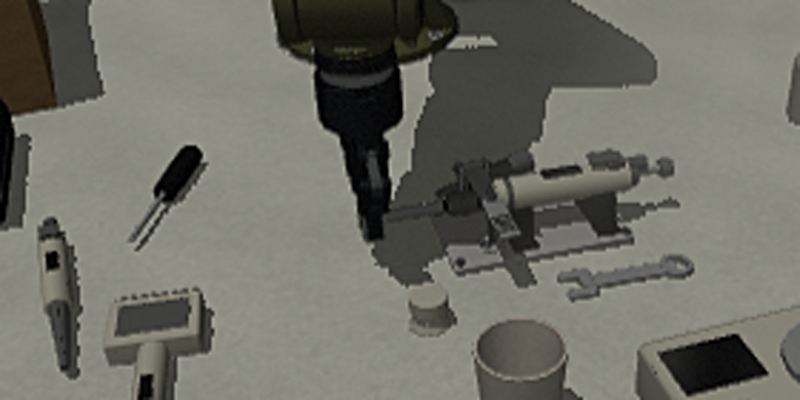

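The strap is shut, the piston is held drawn out, and the bystanders are in place.

```bash
python3 -c "
from rig import bot
print(bot.finish_job())"
```

```text
the job is handed in; nothing more can be done
None
```

The strap is latched and the piston is drawn out with its ring mark just clear of the collar; I handed the job in at about 20 s with the head still gripped.

- **Strap:** I pressed the tab down along its arc. With the tool away, the strap stayed shut on its own, and the catch hook showed in its slot.
- **Piston:** I gripped the head at 50 N and drew it 38.8 mm. The first 4 to 4.9 mm or so was the pipette sliding up to the strap, seen as a jump in the pull force. That puts the piston at about 34 mm, give or take 0.5 mm, just past the 33 mm where the mark is wholly out.
- **Mark:** In the last close-up, a thin sliver of rod, about 1 mm, shows between the ring and the collar. The pull held steady at about 8 N.
- **Bystanders:** Those in the last scene picture stood where they were, and the arm touched nothing else. The tip cone and the wash bottle were not in that picture.

**One check disagreed slightly:** the final pull of 8.0 N is a little below the roughly 8.5 N expected at the mark. It is within my uncertainty in the force zero, so I relied on the picture and the travel instead.

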